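Index the sample changer to its counting hole

ROBOT

A 7-joint arm with a two-finger parallel gripper is mounted at the origin on a cart in front of the work surface, level with it; the furniture and walls round the work are solid. World frame = base frame: x ahead of the robot, y to its left, z up, the work surface at z = 0. Lengths are in m, angles in rad, forces in N, time in s.
With the tool pointing down it reaches from about 0.35 to 0.9 m from the base axis. Payload 7.2 kg.
Tool frame: the origin (TCP) lies on the front face of the gripper's body, between the roots of the fingers; the fingertips stand 80 mm ahead of it and the grasp point (between the pads) lies ahead of it (pinch_z is the z of the grasp point in the tool frame, in m); z points along the fingers, y is the line along which they close (so a half turn about z gives the same grasp; the last joint's range is limited). The gripper opens to 88 mm and grips with 3 to 60 N. Pads are 20 mm wide; open, the fingers measure 115 mm over their backs; the gripper's body (75 mm by 178 mm) begins 61 mm behind the grasp point.
Start: joints at [1.118, 0.411, -0.013, 1.596, 0.006, 1.134, -0.082], TCP at [0.235, -0.579, 0.303] pointing down, gripper open.
Joint ranges: [-2.95, 2.95], [-0.29, 1.99], [-1.47, 1.44], [0.14, 2.54], [-1.03, 4.17], [0.13, 1.85], [-2.86, 2.86]. Speed limits (rad/s): [2.39, 2.39, 3.01, 3.01, 3.14, 3.14, 3.14].

INTERFACE

Orientations are given as a unit quaternion [w, x, y, z].
In Python, from cell import get_obs, camera, get_calibration, sign_off, look_for, mark_of, pinch_z gives the robot as it stands. The module is installed in compiled form; this text tells all that it offers.
- The arm moves only by the tool step_arm, never from a script. Its argument "series" is a list that holds one entry, the list of rows, each a list of 7 numbers: the shift along the world's x, y, z normalised to -1 to 1, where 1 is 6 cm, then the turn, a rotation vector about the world's x, y, z normalised to -1 to 1, where 1 is 5 degrees, then the finger opening in mm, from 0 to 87.8. A call has 1 to 12 rows; each row shifts and turns the commanded pose from where the row before left it; what a row does not reach is not made up. A row lasts 1/8 s, in which the tool goes at most 62.5 mm and 10.7 degrees, less where a joint would pass 70% of its speed; a pose out of reach is approached as far as the arm can. A call with a number of a shift or a turn outside -1 to 1 is refused whole. A call with a gripper value outside its range is refused whole. The fingers move at their own pace and stop on an object; "force" is the grip in N (left out, the last holds). Time passes only in rows, so rows that do not move let the fingers close. It gives the time, the measured TCP pose, the force, the opening and the grip force at its end, in the units of the state.
- get_obs(): the state, without advancing time (a new reading comes with each control period).
- camera(name): name is "scene" or "top"; returns the picture (480x640x3 uint8, red, green, blue); there is no depth.
- get_calibration(name): a dict with "mtx" (3x3 intrinsics, pixels), "k1" (the pictures are not rectified: a ray, as slopes to the right and down, at radius r is drawn at 1 + k1 r^2 times it, then the intrinsics apply), "R" (3x3) and "t" (3): a world point X has camera coordinates R X + t. Camera axes: x right, y down, z forward; pixel columns grow to the right and rows downward; lengths in m; the calibration is good to about 2 mm. A picture is of the moment at which its call begins. get_calibration takes no time and is no camera call.
- sign_off(): hands the job in; it is judged then, once.
Trained networks look in the newest picture that a camera, given by its name, has taken for a name from the list of things; names that differ only in an ending like _2 or _b are one class to them, and where a whole thing is asked for, a point or a joint stands for the part that bears it (a point fixed in the world has none). Each returns a list of dicts, best first, with "score" (0 to 1); they miss things now and then, are a little off and sometimes report something else, mostly with a low value. They report only what shows in the picture. A call takes as long as a camera call. They do not tell look-alikes from the thing itself.
- look_for(camera, label): "box" ([left, top, width, height] in pixels, round what is visible of it).
- mark_of(camera, label): "xy" ([column, row] in pixels: a listed point, or the origin of a listed thing).
The state is a dict: "t": time; "joint_positions": joint angles; "dq": joint speeds; "joint_efforts": joint torques, N m; "tool_pos": TCP position; "tool_rot": TCP orientation; "ft_force": force on the tool from outside, world axes, zero at the start; "ft_torque": the same for the moment, N m; "opening": opening from 0.0 (shut) to 1.0 (fully open); "finger_force": force on a finger pad.
Only numpy, scipy, OpenCV 4.12 (cv2) and the standard library are available. Lean on these libraries where they do the work, as an engineer would, in place of code of your own. Each camera call takes 0.05 s, during which the arm holds its last target. There are 200 camera calls.

TASK

Pull up the spring plunger of the sample changer, turn the stage anticlockwise (seen from above) with it, and feel for the next hole so that the plunger drops fully home and locks the next pot in front of the detector. Do not force the pin sideways when it has dropped in; keep the pots standing in their nests, leave the things around alone, and let go of the knob at the end.

Things in the scene. Friction and masses are not known exactly. Their poses are not given: they have to be found in the camera images.
- changer: Fixed grey base of the sample changer, a low drum 272 mm across and 28 mm high; origin at the centre of its underside on the desk, z up. A horizontal aluminium detector tube 58 mm thick, its axis 72 mm up, stands on its +y side, from 146 to 243 mm from the centre. With the stage as found the plunger's knob is on the -x side.
- stage (a joint): Angle of the round stage (268 mm across, top 40 mm up) in rad, positive anticlockwise from above, 0 as found; about 0.12 N m of friction. As found the pin is in a wide loading slot that reaches 0.04 to 0.39 rad to each side. The next hole anticlockwise lies between 0.86 and 1.23 rad: the hole plate was set by hand, is hidden under the stage and is not measured. A further hole lies 1.05 rad on.
- stage_axis (a point): Point on the stage's vertical turning axis, at its top face (40 mm up). Between slot and hole the hidden plate's face is smooth and level: a released pin slides on it with about 2 N of friction and springs down 11 mm into the hole as it passes over at 3 cm/s or less (the drop takes about 0.1 s). Once in, it stops the stage rigidly.
- plunger (a joint): Lift of the spring plunger in m: 0 fully home (knob just above its bushing), 0.017 pulled to the stop. Spring and weight pull it down with 8 N at home and 12 N at the stop, and it is damped (50 N per m/s). With the pin resting on the face of the hole plate it reads about 0.011; below 0.003 the pin is in a hole.
- knob (a point): Middle of the plunger's round black knob, 28 mm in diameter and 25 mm tall, 112 mm from the stage's axis and 73 mm above the desk when the plunger is home (12.5 mm below the knob's top). It rides with stage and plunger; pressing its side can hold it up by friction. Below it are a 9 mm stem and a bushing 22 mm wide, topped at 58 mm (32 mm wide up to 46 mm).
- index_pin: The plunger's steel pin, 8 mm thick with a round tip, under the stage and out of sight; moves with the knob; origin on its axis at desk height when home. In the hole it has 2 mm of play to either side. More than 30 N of contact force on the pin (pushing on when it has dropped in, or turning before it is raised clear) damages it.
- pot_done: Capped sample pot, body 46 mm, cap 50 mm across, 54 mm tall, loose in its nest in front of the detector at the start; origin at the centre of its underside.
- pot_next: Capped sample pot of the same size, loose in the nest 60 degrees clockwise of pot_done; the one to bring before the detector.
- pot_last: Capped sample pot of the same size, loose in the nest another 60 degrees clockwise.
- nest_done (a point): Centre of pot_done's nest on the stage's top: four pins 5 mm thick and 12 mm tall, with about 2 mm of play round the pot; 62 mm from the axis.
- nest_next (a point): Centre of pot_next's nest, likewise.
- nest_last (a point): Centre of pot_last's nest, likewise.
- planchet_tin: Round tin, 66 mm across, 24 mm high, a bystander on the desk; origin at the centre of its underside.
- highlighter: Pen, 131 mm long and 18 mm thick, a bystander lying on the desk; origin under its middle.
- sample_pot_dark: Capped sample pot, 56 mm across and 60 mm tall, a bystander on the desk left of the detector; origin at the centre of its underside.
Not all that is in view belongs to the job. Leave any red or yellow look-alike of the pot_done alone.

How it is judged:
On the way, in this order (a step that is already met when the one before it is completed fails the run):
1. the plunger is pulled up clear of the hole plate while still near the loading slot (value of joint plunger above 0.0105 m and value of joint stage below 0.45 rad), for 0.1 s.
2. the stage is turned anticlockwise between slot and hole with the pin raised (value of joint stage between 0.55 and 1.3 rad and value of joint plunger above 0.007 m), for 0.1 s.
3. the plunger has dropped fully home in the next hole (value of joint plunger below 0.003 m and value of joint stage between 0.845 and 1.25 rad), for 0.2 s.
At the end, for the whole second after the job is handed in: The plunger is home (within 3 mm) in the next hole anticlockwise (stage between 0.845 and 1.25 rad), the stage is at rest, and the three pots stand upright (within 0.12 rad) in their nests (within 8 mm) (all of step 3 and velocity of joint stage between -0.05 and 0.05 rad/s and horizontal distance between pot_done and nest_done below 0.008 m and angle between each of pot_done, pot_next, pot_last's own z axis and vertical below 0.12 rad and horizontal distance between pot_next and nest_next below 0.008 m and horizontal distance between pot_last and nest_last below 0.008 m); the robot touches nothing.
It fails at once if the pin was forced (more than 30 N of contact force) (contact force between index_pin and anything else above 30 N).
It fails at once if a bystander was moved by more than 20 mm (distance of any of planchet_tin, highlighter, sample_pot_dark from where it was at the start of the episode above 0.02 m).
It fails at once if a pot was tipped (angle between any of pot_done, pot_next, pot_last's own z axis and vertical above 0.5 rad).
It also fails if it takes over 45 s, if anything falls off the work surface, if the arm or the gripper's body presses on something with over 40 N, if the wrist force passes 120 N, or if a joint passes its speed limit or range.

## Working session

There is one attempt and no reset: what is moved stays moved. The work goes in short steps, Python scripts to look and compute and a tool call to move; the robot and the scene stay as the last step left them, time stands still between calls to the robot, and variables do not carry over. Pictures are saved under pics/ and viewed, at most 10 in all, crops included, and the job is handed in when it is done.

Besides the shell and the picture viewer there is one more tool, called after ">>>" as name(argument=value, ...), one argument or row to a line, values as JSON. step_arm: Moves the arm, as the interface text tells. Its arguments: {"type":"object","properties":{"series":{"type":"array","items":{"type":"array","items":{"type":"array","items":{"type":"number"}}}},"force":{"type":"number"}},"required":["series"]}

```bash
mkdir -p pics; cat > h.py <<'E'
import numpy as np, cv2
from cell import *
def save(name,fn):
    im=camera(name); cv2.imwrite(fn,im[:,:,::-1]); return im
def ray(name,px):
    c=get_calibration(name); K=np.array(c["mtx"]);R=np.array(c["R"]);t=np.array(c["t"])
    d=np.linalg.inv(K)@[px[0],px[1],1]; s=d[:2].copy(); 
    for _ in range(20): s=d[:2]/(1+c["k1"]*(s@s))
    return -R.T@t, R.T@np.array([*s,1])
def atz(name,px,z):
    o,d=ray(name,px); return o+d*(z-o[2])/d[2]
def proj(name,X):
    c=get_calibration(name); p=np.array(c["R"])@X+np.array(c["t"]); s=p[:2]/p[2]; s=s*(1+c["k1"]*(s@s))
    return (np.array(c["mtx"])@[*s,1])[:2]
def tri(a,b):
    (o1,d1),(o2,d2)=ray("scene",a),ray("top",b)
    A=np.c_[d1,-d2]; u=np.linalg.lstsq(A,o2-o1,rcond=None)[0]
    p,q=o1+u[0]*d1,o2+u[1]*d2; return (p+q)/2,np.linalg.norm(p-q)
E
python3 - <<'E'
from h import *
np.set_printoptions(precision=4,suppress=True)
a=save("scene","pics/s0.png");b=save("top","pics/t0.png")
print(get_obs(),pinch_z)
for n,z in [("knob",.073),("stage_axis",.04),("changer",0),("pot_done",.04),("pot_next",.04),("pot_last",.04),("planchet_tin",0),("highlighter",0),("sample_pot_dark",0)]:
    for c in("scene","top"):
        print(n,c,[(np.round(m["xy"],1),round(m["score"],2),atz(c,m["xy"],z)) for m in mark_of(c,n)[:3]])
E
```

```text
{'t': 0.1, 'joint_positions': array([ 1.1178,  0.4118, -0.0127,  1.597 ,  0.0056,  1.1343, -0.0822]), 'dq': array([ 0.    , -0.0016, -0.0007, -0.004 ,  0.0001,  0.0007, -0.0005]), 'joint_efforts': array([  0.0027, -58.9104,   0.6438, -29.171 ,  -0.0538,   0.0145,
         0.0001]), 'tool_pos': array([ 0.2344, -0.579 ,  0.3019]), 'tool_rot': array([-0.0007,  0.9815,  0.1912, -0.0002]), 'ft_force': array([-0.5509, -0.2101, -0.1349]), 'ft_torque': array([-0.0004, -0.0118,  0.0153]), 'finger_force': 0.0, 'opening': 0.998734357208931} 0.0613
knob scene [(array([355.5, 248.7]), 0.53, array([0.4624, 0.0996, 0.073 ]))]
knob top [(array([346.3, 282.3]), 0.58, array([0.462 , 0.0964, 0.073 ])), (array([318.6, 246. ]), 0.17, array([0.5516, 0.1741, 0.073 ]))]
stage_axis scene [(array([323. , 225.6]), 0.64, array([0.5866, 0.107 , 0.04  ]))]
stage_axis top [(array([342.4, 244. ]), 0.64, array([0.5681, 0.1122, 0.04  ]))]
changer scene [(array([322.7, 241.2]), 0.67, array([0.5733, 0.1158, 0.    ]))]
changer top [(array([340.2, 244.9]), 0.78, array([0.5734, 0.1173, 0.    ]))]
pot_done scene [(array([1
[... 699 characters left out ...]
)]
planchet_tin scene [(array([467.6, 233.7]), 0.9, array([ 0.3988, -0.2126,  0.    ]))]
planchet_tin top [(array([456.4, 317.5]), 0.86, array([ 0.3982, -0.2045,  0.    ]))]
highlighter scene [(array([315.6, 329. ]), 0.77, array([0.3695, 0.2644, 0.    ]))]
highlighter top [(array([279.2, 317.3]), 0.52, array([0.3652, 0.2668, 0.    ])), (array([332.2, 222.6]), 0.45, array([0.6347, 0.1435, 0.    ]))]
sample_pot_dark scene [(array([191.5, 302. ]), 0.86, array([0.5765, 0.4667, 0.    ]))]
sample_pot_dark top [(array([210.4, 240.7]), 0.79, array([0.5599, 0.474 , 0.    ])), (array([320.4, 244.2]), 0.7, array([0.5715, 0.1717, 0.    ])), (array([353.2, 226.3]), 0.22, array([0.6283, 0.0848, 0.    ]))]
```

```bash
python3 - <<'E'
import cv2
a=cv2.imread("pics/s0.png")[150:350,220:480];b=cv2.imread("pics/t0.png")[170:330,240:440]
cv2.imwrite("pics/s1.png",cv2.resize(a,None,fx=3,fy=3,interpolation=2)); cv2.imwrite("pics/t1.png",cv2.resize(b,None,fx=3.7,fy=3.7,interpolation=2))
E
```

```text
(no output)
```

View pics/s1.png

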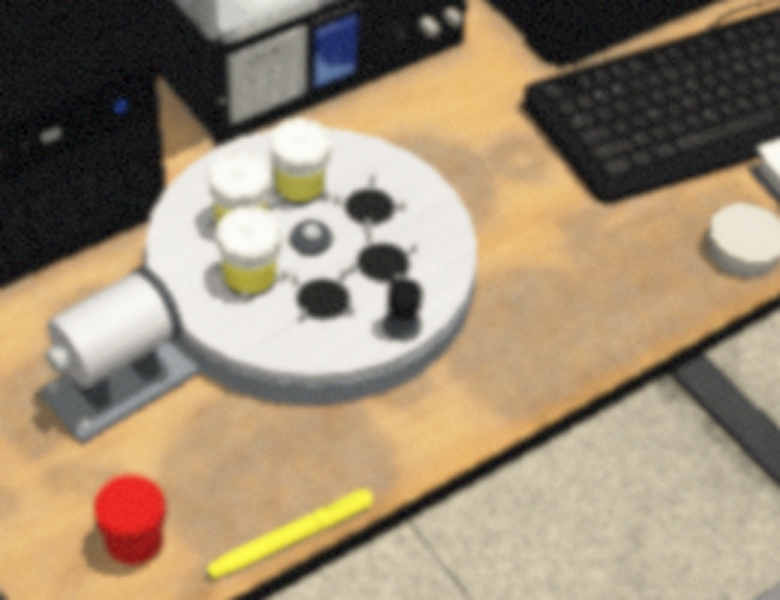

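View pics/t1.png

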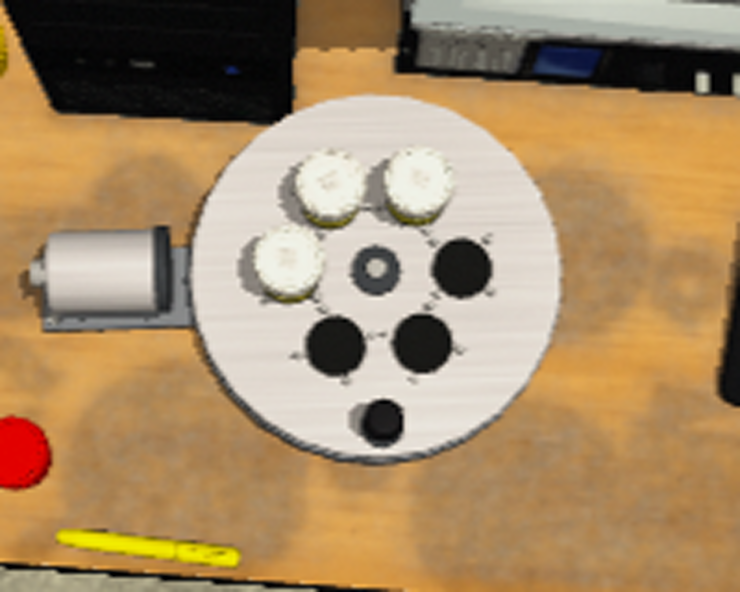

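View pics/t0.png

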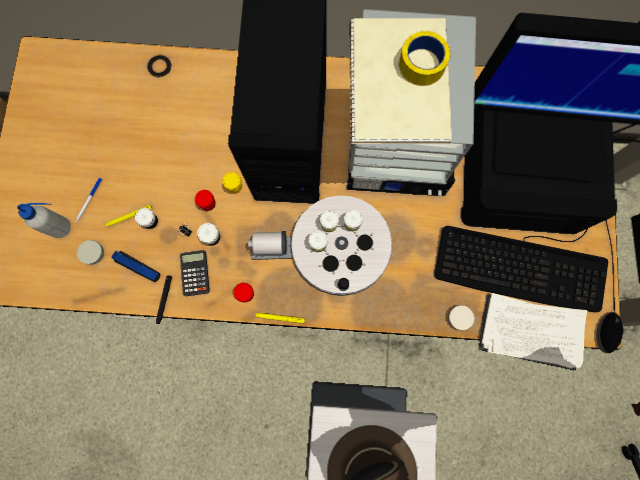

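The scene shows a white stage with 3 yellow-bodied, white-capped pots, detector tube on the left (+y). The black knob is at scene px (355,249) and top px (343,284). It could be confused with the three flat black empty nests at top px (331,263), (354,263), (365,242). The knob is the only one outboard and standing up. Next I'll fit the stage circle and the knob precisely.

```bash
python3 - <<'E'
from h import *
from scipy.optimize import least_squares
np.set_printoptions(precision=4,suppress=True)
for c,f,roi in(("top","pics/t0.png",(285,190,400,300)),("scene","pics/s0.png",(262,185,385,285))):
    im=cv2.imread(f); hsv=cv2.cvtColor(im,cv2.COLOR_BGR2HSV)
    m=((hsv[...,1]<45)&(hsv[...,2]>150)).astype(np.uint8); k=np.zeros_like(m);k[roi[1]:roi[3],roi[0]:roi[2]]=1;m*=k
    m=cv2.morphologyEx(m,cv2.MORPH_OPEN,np.ones((5,5)))
    cs,_=cv2.findContours(m,0,2); C=max(cs,key=cv2.contourArea)
    P=np.array([atz(c,p,.04)[:2] for p in cv2.convexHull(C)[:,0]])
    r=least_squares(lambda v:np.hypot(*(P-v[:2]).T)-v[2],[.573,.114,.134],loss="soft_l1",f_scale=.002)
    r2=least_squares(lambda v:np.hypot(*(P-v[:2]).T)-.134,[.573,.114],loss="soft_l1",f_scale=.002)
    print(c,r.x,r2.x,np.abs(r.fun).max())
    s=im.max(2); x,y=((343,283) if c=="top" else (355,249))
    w=(s<60).astype(np.uint8); n,l,st,ce=cv2.connectedComponentsWithStats(w)
    i=l[y,x]; print("knob",st[i],ce[i],atz(c,ce[i],.079)); globals()[c]=ce[i]
print(tri(scene,top))
for c in("scene","top"): print(c,[look_for(c,"knob")[:1]], -np.array(get_calibration(c)["R"]).T@get_calibration(c)["t"])
E
```

```text
top [0.57   0.1156 0.1328] [0.5699 0.1156] 0.0018913866948224167
knob [338 278  11  12 105] [342.9333 283.5714] [0.4574 0.1049 0.079 ]
scene [0.5725 0.1154 0.1351] [0.5722 0.1154] 0.009878225255429529
knob [340 232  19  28 239] [350.6569 244.6569] [0.4741 0.1053 0.079 ]
(array([0.4594, 0.1096, 0.0946]), np.float64(0.011686506970749617))
scene [[{'box': [350.4, 243.4, 10.0, 18.3], 'score': 0.61}]] [-0.1065  0.5679  0.9438]
top [[{'box': [340.6, 277.9, 8.1, 11.3], 'score': 0.54}]] [0.2923 0.1372 1.3725]
```

```bash
python3 - <<'E'
from h import *
np.set_printoptions(precision=4,suppress=True)
a=cv2.imread("pics/s0.png");b=cv2.imread("pics/t0.png")
A=np.hstack([cv2.resize(a[225:275,330:380],(400,400),interpolation=0),cv2.resize(b[260:310,318:368],(400,400),interpolation=0)])
def ov(c,off,dx,kx,ky,col):
    for z in(.0605,.0855):
        pts=[(np.array(proj(c,np.array([kx+.014*np.cos(t),ky+.014*np.sin(t),z])))-off+.5)*8+[dx,0] for t in np.linspace(0,6.28,40)]
        cv2.polylines(A,[np.int32(pts)],True,col,1)
for kx,ky,col in((.4595,.100,(0,0,255)),(.458,.105,(255,160,0))):
    ov("scene",np.array([330,225]),0,kx,ky,col);ov("top",np.array([318,260]),400,kx,ky,col)
cv2.imwrite("pics/k.png",A)
E
```

```text
(no output)
```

View pics/k.png

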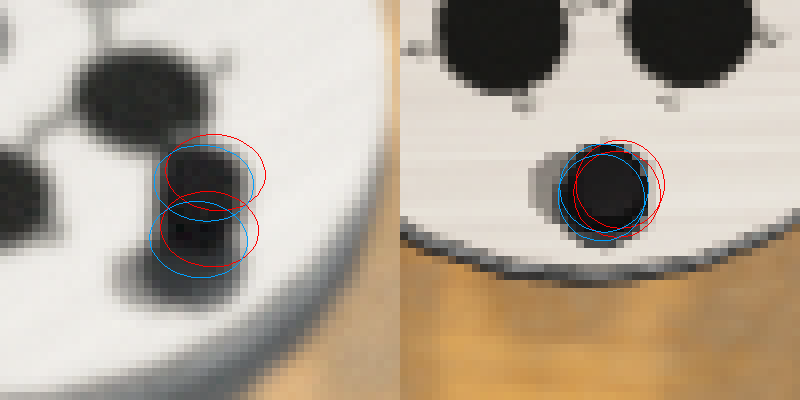

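Crop shows the knob standing with its shadow at scene (355,249) and top (343,284). The choice is confirmed: centre about (0.459, 0.1035), 112.6 mm from the axis at (0.571, 0.1155). Moving above it.

>>> step_arm(
  series=[
    [[0.3,0.9,0,0,0,-0.27,60],[0.3,0.9,0,0,0,-0.27,60],[0.3,0.9,0,0,0,-0.27,60],[0.3,0.9,0,0,0,-0.27,60],[0.3,0.9,0,0,0,-0.27,60],[0.3,0.9,0,0,0,-0.27,60],[0.3,0.9,0,0,0,-0.27,60],[0.3,0.9,0,0,0,-0.27,60],[0.3,0.9,0,0,0,-0.27,60],[0.3,0.9,0,0,0,-0.27,60],[0.3,0.9,0,0,0,-0.27,60],[0,0,0,0,0,-0.27,60]],
  ],
)

```text
t: 2.6
tool_pos: [0.4334, 0.0187, 0.303]
tool_rot: [-0.001, 0.999, 0.054, 0.001]
ft_force: [-0.4, 0.3, -0.5]
opening: 0.685
finger_force: 0.0
```

```bash
cat >> h.py <<'E'
from scipy.spatial.transform import Rotation as Ro
def st():
    o=get_obs(); q=np.array(o["tool_rot"]); R=Ro.from_quat(q[[1,2,3,0]]).as_matrix()
    print("t",round(o["t"],2),"p",np.round(o["tool_pos"],4),"yaw_y",round(np.degrees(np.arctan2(R[1,1],R[0,1])),1),"zt",np.round(R[:,2],3),"F",np.round(o["ft_force"],2),"T",np.round(o["ft_torque"],2),"op",round(o["opening"]*87.8,1),"ff",round(o["finger_force"],1)); return o
E
python3 -c "
from h import *
o=st();print(o['joint_positions'])"
```

```text
t 2.6 p [0.4334 0.0187 0.303 ] yaw_y -83.8 zt [ 0.001  0.002 -1.   ] F [-0.4   0.34 -0.48] T [0.   0.   0.02] op 60.1 ff 0.0
[ 0.31199065  0.11533024 -0.49892583  2.00586904  0.06258934  1.03376741
 -1.67872059]
```

>>> step_arm(
  series=[
    [[0.2,0.7,0,0,0,0,60],[0.22,0.71,-0.5,0,0,0,60],[0,0,-0.7,0,0,0,60],[0,0,-0.3,0,0,0,60],[0,0,0,0,0,0,60]],
  ],
)

```text
t: 3.22
tool_pos: [0.4571, 0.0982, 0.2115]
tool_rot: [0.0, 0.999, 0.051, -0.002]
ft_force: [-0.1, -0.1, 0.7]
opening: 0.683
finger_force: 0.0
```

```bash
python3 - <<'E'
from h import *
st()
a=save("scene","pics/s2.png");b=save("top","pics/t2.png")
cv2.imwrite("pics/k2.png",np.hstack([cv2.resize(a[170:290,300:420],(400,400)),cv2.resize(b[220:320,290:390],(400,400))])[:,:,::-1])
E
```

```text
t 3.23 p [0.4571 0.0982 0.2115] yaw_y -84.2 zt [-0.003 -0.001 -1.   ] F [-0.08 -0.13  0.71] T [-0.01 -0.01  0.01] op 60.0 ff 0.0
```

View pics/k2.png

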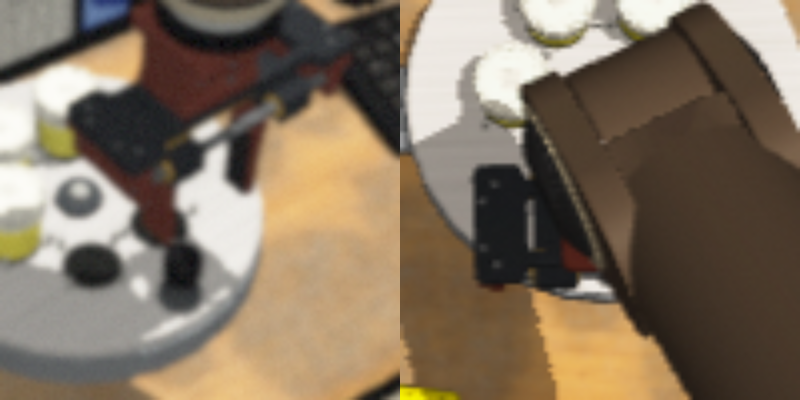

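The gripper hangs over the knob (crop px 182,262) with its two fingers straddling it. Descending.

>>> step_arm(
  series=[
    [[0.03,0.08,-0.6,0,0,0,60],[0,0,-0.45,0,0,0,60],[0,0,-0.15,0,0,0,60],[0,0,0,0,0,0,60]],
  ],
)

```text
t: 3.82
tool_pos: [0.46, 0.104, 0.1413]
tool_rot: [0.0, 0.999, 0.051, 0.0]
ft_force: [-0.4, 0.2, -0.6]
opening: 0.68
finger_force: 0.0
```

```bash
python3 -c "
from h import *
st()"
```

```text
t 3.83 p [0.46   0.104  0.1413] yaw_y -84.2 zt [ 0.001 -0.    -1.   ] F [-0.35  0.19 -0.56] T [ 0.05 -0.   -0.01] op 59.7 ff 0.0
```

>>> step_arm(
  force=4,
  series=[
    [[0,0,-0.05,0,0,0,40],[0,0,0,0,0,0,30],[0,0,0,0,0,0,24],[0,0,0,0,0,0,24],[0,0,0,0,0,0,24],[0,0,0,0,0,0,24]],
  ],
)

```text
t: 4.58
tool_pos: [0.4598, 0.104, 0.1379]
tool_rot: [0.0, 0.999, 0.051, 0.0]
ft_force: [-0.7, -1.6, 5.0]
opening: 0.317
finger_force: 4.0
```

```bash
python3 -c "
from h import *
st()"
```

```text
t 4.58 p [0.4598 0.104  0.1379] yaw_y -84.2 zt [ 0. -0. -1.] F [-0.75 -1.56  5.04] T [-0.18  0.13  0.01] op 27.8 ff 4.0
```

>>> step_arm(
  force=40,
  series=[
    [[0,0,0,0,0,0,20],[0,0,0,0,0,0,20],[0,0,0.06,0,0,0,20],[0,0,0.06,0,0,0,20],[0,0,0.06,0,0,0,20],[0,0,0.05,0,0,0,20],[0,0,0,0,0,0,20],[0,0,0,0,0,0,20]],
  ],
)

```text
t: 5.58
tool_pos: [0.4597, 0.104, 0.1515]
tool_rot: [0.0, 0.999, 0.051, 0.0]
ft_force: [4.1, -0.5, -10.8]
opening: 0.309
finger_force: 40.0
```

```bash
python3 -c "
from h import *
st()"
```

```text
t 5.58 p [0.4597 0.104  0.1515] yaw_y -84.2 zt [ 0. -0. -1.] F [  4.14  -0.48 -10.78] T [-0.14 -1.01 -0.1 ] op 27.1 ff 40.0
```

Lift confirmed: Fz is −10.8 N, which the spring gives at about 13.6 mm. Computing the arc.

```bash
cat >> h.py <<'E'
C=np.array([.571,.1155])
def arc(phi0,dth,n,r=.1122):
    a=phi0+np.arange(n+1)*dth/n
    P=r*np.c_[np.cos(a),np.sin(a)]; return np.c_[np.diff(P,axis=0)/.06,np.full(n,np.degrees(dth/n)/5)]
E
python3 -c "
from h import *
p=np.array([.4597,.104])-C;f=np.arctan2(p[1],p[0]);print(np.hypot(*p),np.degrees(f)%360)
print(np.round(arc(f,.65,11),3))"
```

```text
0.11189253773152162 185.89911569788845
[[ 0.015 -0.11   0.677]
 [ 0.021 -0.108  0.677]
 [ 0.027 -0.107  0.677]
 [ 0.034 -0.105  0.677]
 [ 0.04  -0.103  0.677]
 [ 0.046 -0.101  0.677]
 [ 0.052 -0.098  0.677]
 [ 0.057 -0.094  0.677]
 [ 0.063 -0.091  0.677]
 [ 0.068 -0.087  0.677]
 [ 0.073 -0.083  0.677]]
```

>>> step_arm(
  force=40,
  series=[
    [[0.015,-0.11,0,0,0,0.68,20],[0.021,-0.108,0,0,0,0.68,20],[0.027,-0.107,0,0,0,0.68,20],[0.034,-0.105,0,0,0,0.68,20],[0.04,-0.103,0,0,0,0.68,20],[0.046,-0.101,0,0,0,0.68,20],[0.052,-0.098,0,0,0,0.68,20],[0.057,-0.094,0,0,0,0.68,20],[0.063,-0.091,0,0,0,0.68,20],[0.068,-0.087,0,0,0,0.68,20],[0.073,-0.083,0,0,0,0.68,20],[0,0,0,0,0,0,20]],
  ],
)

```text
t: 7.08
tool_pos: [0.489, 0.0383, 0.1511]
tool_rot: [-0.0, 0.93, 0.368, -0.001]
ft_force: [2.8, -2.0, -10.3]
opening: 0.305
finger_force: 40.0
```

```bash
python3 -c "
from h import *
o=st();p=o['tool_pos'][:2]-C;f=np.arctan2(p[1],p[0]);print(np.hypot(*p),f%6.2832-np.radians(185.9))"
```

```text
t 7.08 p [0.489  0.0383 0.1511] yaw_y -46.8 zt [-0.001 -0.    -1.   ] F [  2.8   -2.05 -10.3 ] T [-0.34 -0.58 -0.15] op 26.7 ff 40.0
0.11263229589936762 0.6522998660641477
```

>>> step_arm(
  force=10,
  series=[
    [[0,0,-0.03,0,0,0,20],[0,0,0,0,0,0,24],[0,0,0,0,0,0,31],[0,0,0,0,0,0,31],[0,0,0,0,0,0,31]],
  ],
)

```text
t: 7.7
tool_pos: [0.4897, 0.0393, 0.1502]
tool_rot: [0.0, 0.93, 0.369, 0.001]
ft_force: [-0.7, 0.3, 0.6]
opening: 0.348
finger_force: 0.0
```

```bash
python3 -c "
from h import *
o=st();p=o['tool_pos'][:2]-C;f=np.arctan2(p[1],p[0])%6.2832;print(np.hypot(*p),f-np.radians(185.9))
print(np.round(arc(f,.15,16,.1125),4))"
```

```text
t 7.7 p [0.4897 0.0393 0.1502] yaw_y -46.7 zt [ 0.001  0.    -1.   ] F [-0.74  0.27  0.58] T [-0.07 -0.04 -0.  ] op 30.5 ff 0.0
0.11141890410760436 0.6504412693670565
[[ 0.0121 -0.0128  0.1074]
 [ 0.0122 -0.0127  0.1074]
 [ 0.0123 -0.0125  0.1074]
 [ 0.0124 -0.0124  0.1074]
 [ 0.0126 -0.0123  0.1074]
 [ 0.0127 -0.0122  0.1074]
 [ 0.0128 -0.0121  0.1074]
 [ 0.0129 -0.0119  0.1074]
 [ 0.013  -0.0118  0.1074]
 [ 0.0131 -0.0117  0.1074]
 [ 0.0132 -0.0116  0.1074]
 [ 0.0133 -0.0115  0.1074]
 [ 0.0134 -0.0113  0.1074]
 [ 0.0135 -0.0112  0.1074]
 [ 0.0137 -0.0111  0.1074]
 [ 0.0138 -0.0109  0.1074]]
```

>>> step_arm(
  series=[
    [[0.012,-0.013,0,0,0,0.11,31],[0.012,-0.013,0,0,0,0.11,31],[0.012,-0.013,0,0,0,0.11,31],[0.012,-0.012,0,0,0,0.11,31],[0.013,-0.012,0,0,0,0.11,31],[0.013,-0.012,0,0,0,0.11,31],[0.013,-0.012,0,0,0,0.11,31],[0.013,-0.012,0,0,0,0.11,31],[0.013,-0.012,0,0,0,0.11,31],[0.013,-0.012,0,0,0,0.11,31],[0.013,-0.012,0,0,0,0.11,31]],
  ],
)

```text
t: 9.07
tool_pos: [0.4969, 0.0321, 0.1497]
tool_rot: [-0.001, 0.908, 0.418, -0.0]
ft_force: [-5.6, 4.7, 4.0]
opening: 0.351
finger_force: 3.4
```

```bash
cat >> h.py <<'E'
def pst(n=0,dth=.036):
    o=st();p=o['tool_pos'][:2]-C;f=np.arctan2(p[1],p[0])%6.2832
    t=np.array([-np.sin(f),np.cos(f)]);print("r",round(np.hypot(*p),4),"th",round(f-np.radians(185.9),4),"Ft",round(o['ft_force'][:2]@t,2),"Fr",round(o['ft_force'][:2]@p/np.hypot(*p),2))
    if n: print(np.round(arc(f,dth,n,.1125)[[0,-1]],4))
E
python3 -c "
from h import *
pst(4)
camera('scene');print([ (m['xy'],m['score']) for m in mark_of('scene','knob')[:2]],proj('scene',np.array([.4983,.0307,.084])),proj('scene',np.array([.4983,.0307,.073])))"
```

```text
t 9.07 p [0.4969 0.0321 0.1497] yaw_y -40.6 zt [-0.002  0.001 -1.   ] F [-5.58  4.73  4.05] T [ 1.19  1.04 -0.  ] op 30.8 ff 3.4
r 0.1116 th 0.7409 Ft -7.32 Fr 0.17
[[ 0.0127 -0.0112  0.1031]
 [ 0.013  -0.0108  0.1031]]
[] [371.02924203 223.81170015] [370.62422452 226.97992765]
```

>>> step_arm(
  series=[
    [[0.013,-0.011,0.004,0,0,0.11,31],[0.013,-0.011,0,0,0,0.11,31],[0.013,-0.011,0,0,0,0.11,31]],
  ],
)

```text
t: 9.55
tool_pos: [0.4997, 0.0295, 0.1498]
tool_rot: [-0.001, 0.902, 0.431, -0.0]
ft_force: [-2.9, 3.4, 1.1]
opening: 0.354
finger_force: 2.1
```

```bash
python3 -c "
from h import *
pst(4)
b=camera('top');cv2.imwrite('pics/t3.png',cv2.resize(b[190:310,270:410],None,fx=4,fy=4)[:,:,::-1])
print([m['xy'] for m in mark_of('top','pot_next')[:2]],[m['xy'] for m in mark_of('top','pot_last')[:2]])"
```

```text
t 9.55 p [0.4997 0.0295 0.1498] yaw_y -39.0 zt [-0.001  0.001 -1.   ] F [-2.85  3.36  1.11] T [ 0.66  0.63 -0.01] op 31.1 ff 2.1
r 0.1117 th 0.7753 Ft -4.34 Fr -0.77
[[ 0.013  -0.0107  0.1031]
 [ 0.0133 -0.0104  0.1031]]
[[318.6, 242.5]] []
```

View pics/t3.png

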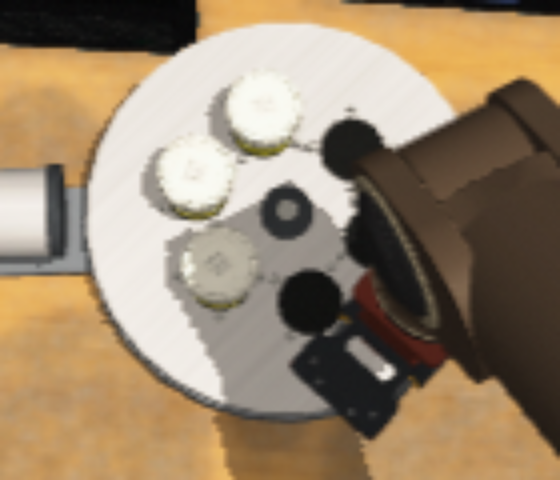

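Stage visibly turned by about 44°; the pots (crop 262,112; 195,175; 218,265) stand in their nests. Continuing slowly.

>>> step_arm(
  series=[
    [[0.013,-0.011,0,0,0,0.11,31],[0.013,-0.011,0,0,0,0.11,31],[0.013,-0.011,0,0,0,0.11,31],[0.013,-0.01,0,0,0,0.11,31],[0.013,-0.01,0,0,0,0.11,31]],
  ],
)

```text
t: 10.32
tool_pos: [0.5035, 0.0263, 0.1498]
tool_rot: [-0.001, 0.892, 0.452, -0.0]
ft_force: [-5.3, 6.9, 1.3]
opening: 0.352
finger_force: 3.6
```

```bash
python3 -c "
from h import *
pst(4)"
```

```text
t 10.32 p [0.5035 0.0263 0.1498] yaw_y -36.2 zt [-0.001  0.001 -1.   ] F [-5.29  6.94  1.31] T [ 1.43  0.9  -0.01] op 30.9 ff 3.6
r 0.1118 th 0.8202 Ft -8.4 Fr -2.34
[[ 0.0135 -0.0101  0.1031]
 [ 0.0138 -0.0098  0.1031]]
```

>>> step_arm(
  series=[
    [[0.014,-0.01,0,0,0,0.11,31],[0.014,-0.01,0,0,0,0.11,31],[0,0,0,0,0,0,31]],
  ],
)

```text
t: 10.7
tool_pos: [0.5052, 0.0251, 0.1498]
tool_rot: [-0.001, 0.888, 0.461, -0.0]
ft_force: [-3.1, 4.9, 2.3]
opening: 0.355
finger_force: 3.1
```

```bash
python3 -c "
from h import *
pst(4)"
```

```text
t 10.7 p [0.5052 0.0251 0.1498] yaw_y -35.1 zt [-0.001  0.001 -1.   ] F [-3.09  4.92  2.33] T [ 1.22  0.79 -0.08] op 31.2 ff 3.1
r 0.1118 th 0.8381 Ft -5.39 Fr -2.15
[[ 0.0137 -0.0099  0.1031]
 [ 0.0139 -0.0095  0.1031]]
```

>>> step_arm(
  series=[
    [[0.014,-0.01,0,0,0,0.11,31],[0.014,-0.01,0,0,0,0.11,31],[0.014,-0.01,0,0,0,0.11,31],[0,0,0,0,0,0,31]],
  ],
)

```text
t: 11.2
tool_pos: [0.5081, 0.0228, 0.1499]
tool_rot: [-0.0, 0.881, 0.473, 0.0]
ft_force: [-0.9, 3.0, 1.0]
opening: 0.354
finger_force: 1.2
```

```bash
python3 -c "
from h import *
pst(4)"
```

```text
t 11.2 p [0.5081 0.0228 0.1499] yaw_y -33.5 zt [-0.  0. -1.] F [-0.87  2.98  0.98] T [ 0.47  0.26 -0.02] op 31.1 ff 1.2
r 0.1121 th 0.8719 Ft -2.39 Fr -1.98
[[ 0.014  -0.0094  0.1031]
 [ 0.0143 -0.009   0.1031]]
```

>>> step_arm(
  series=[
    [[0.014,-0.009,0,0,0,0.11,31],[0,0,0,0,0,0,31]],
  ],
)

```text
t: 11.45
tool_pos: [0.5092, 0.0219, 0.1499]
tool_rot: [0.0, 0.879, 0.477, 0.0]
ft_force: [-1.3, 3.8, -0.0]
opening: 0.356
finger_force: 1.4
```

```bash
python3 -c "
from h import *
pst(4)
a=camera('scene');cv2.imwrite('pics/s4.png',cv2.resize(a[170:270,310:435],(800,600))[:,:,::-1])
o=get_obs();P=o['tool_pos'].copy()
for z in(.0605,.0855,.0715,.0965): print(z,(proj('scene',np.array([P[0],P[1],z]))-[310,170])*[6.4,6])"
```

```text
t 11.45 p [0.5092 0.0219 0.1499] yaw_y -33.0 zt [ 0. -0. -1.] F [-1.34  3.8  -0.05] T [ 0.65  0.18 -0.01] op 31.3 ff 1.4
r 0.1122 th 0.8841 Ft -3.21 Fr -2.43
[[ 0.0141 -0.0092  0.1031]
 [ 0.0144 -0.0089  0.1031]]
0.0605 [386.96499145 337.3529936 ]
0.0855 [392.79222267 294.37952747]
0.0715 [389.50885068 318.60909096]
0.0965 [395.40857326 275.04245865]
```

View pics/s4.png

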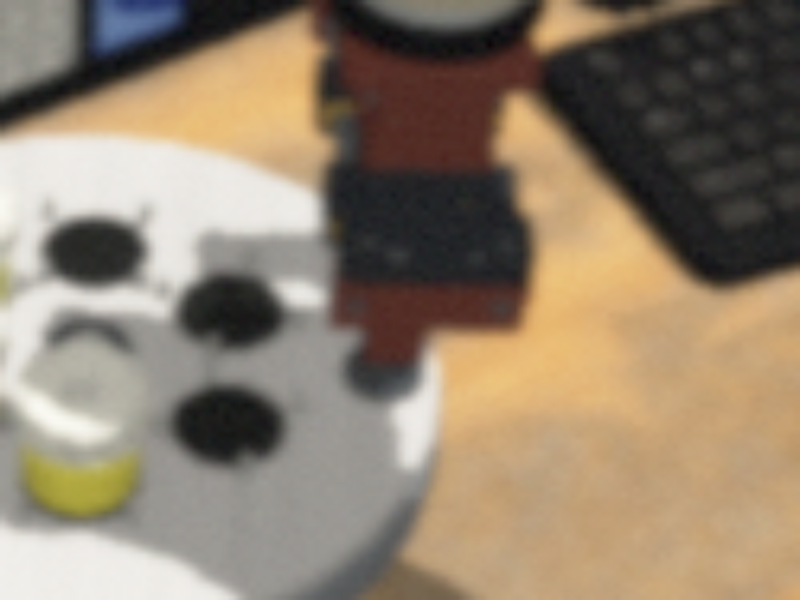

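Knob is hidden behind the finger (crop 390,330); only the bushing shows (382,380). I'll judge by force and keep feeling forward in small steps.

>>> step_arm(
  series=[
    [[0.014,-0.009,0,0,0,0.11,31],[0.014,-0.009,0,0,0,0.11,31],[0,0,0,0,0,0,31]],
  ],
)

```text
t: 11.88
tool_pos: [0.5109, 0.0207, 0.1499]
tool_rot: [0.0, 0.874, 0.486, 0.0]
ft_force: [-0.7, 2.2, -0.0]
opening: 0.355
finger_force: 0.9
```

```bash
python3 -c "
from h import *
pst(4)"
```

```text
t 11.88 p [0.5109 0.0207 0.1499] yaw_y -31.9 zt [ 0. -0. -1.] F [-0.75  2.19 -0.02] T [ 0.44  0.11 -0.02] op 31.1 ff 0.9
r 0.1123 th 0.9031 Ft -1.8 Fr -1.45
[[ 0.0143 -0.009   0.1031]
 [ 0.0145 -0.0086  0.1031]]
```

>>> step_arm(
  series=[
    [[0.014,-0.009,0,0,0,0.11,31],[0.014,-0.009,0,0,0,0.11,31],[0,0,0,0,0,0,31]],
  ],
)

```text
t: 12.25
tool_pos: [0.5123, 0.0198, 0.1499]
tool_rot: [0.0, 0.869, 0.494, -0.0]
ft_force: [-1.7, 3.6, 0.6]
opening: 0.353
finger_force: 1.6
```

```bash
python3 -c "
from h import *
pst(4)"
```

```text
t 12.25 p [0.5123 0.0198 0.1499] yaw_y -30.8 zt [-0. -0. -1.] F [-1.72  3.58  0.57] T [ 0.6   0.38 -0.07] op 31.0 ff 1.6
r 0.1122 th 0.9177 Ft -3.34 Fr -2.16
[[ 0.0144 -0.0088  0.1031]
 [ 0.0147 -0.0084  0.1031]]
```

>>> step_arm(
  series=[
    [[0.0145,-0.0088,0,0,0,0.11,31],[0.0145,-0.0088,0,0,0,0.11,31],[0,0,0,0,0,0,31]],
  ],
)

```text
t: 12.62
tool_pos: [0.5138, 0.0191, 0.1498]
tool_rot: [-0.0, 0.865, 0.503, -0.0]
ft_force: [-2.2, 2.6, 1.3]
opening: 0.358
finger_force: 1.8
```

```bash
python3 -c "
from h import *
pst(4)"
```

```text
t 12.62 p [0.5138 0.0191 0.1498] yaw_y -29.7 zt [-0.001  0.    -1.   ] F [-2.2   2.63  1.34] T [0.67 0.55 0.05] op 31.4 ff 1.8
r 0.1121 th 0.9327 Ft -3.24 Fr -1.14
[[ 0.0146 -0.0085  0.1031]
 [ 0.0148 -0.0081  0.1031]]
```

>>> step_arm(
  series=[
    [[0.0146,-0.0085,0,0,0,0.11,31],[0.0146,-0.0085,0,0,0,0.11,31],[0.0146,-0.0083,0,0,0,0.11,31],[0,0,0,0,0,0,31]],
  ],
)

```text
t: 13.12
tool_pos: [0.5159, 0.018, 0.1497]
tool_rot: [-0.001, 0.857, 0.515, -0.001]
ft_force: [-5.4, 4.8, 2.8]
opening: 0.348
finger_force: 3.4
```

```bash
python3 -c "
from h import *
pst(4)"
```

```text
t 13.12 p [0.5159 0.018  0.1497] yaw_y -28.0 zt [-0.002  0.    -1.   ] F [-5.42  4.84  2.77] T [ 1.16  1.1  -0.04] op 30.6 ff 3.4
r 0.112 th 0.9539 Ft -7.1 Fr -1.55
[[ 0.0147 -0.0082  0.1031]
 [ 0.0149 -0.0078  0.1031]]
```

>>> step_arm(
  series=[
    [[0.0147,-0.0082,0,0,0,0.11,31],[0,0,0,0,0,0,31]],
  ],
)

```text
t: 13.38
tool_pos: [0.5169, 0.0174, 0.1497]
tool_rot: [-0.001, 0.855, 0.519, -0.001]
ft_force: [-5.2, 6.0, 2.6]
opening: 0.354
finger_force: 3.4
```

```bash
python3 -c "
from h import *
pst(4)"
```

```text
t 13.38 p [0.5169 0.0174 0.1497] yaw_y -27.4 zt [-0.002  0.    -1.   ] F [-5.25  6.02  2.56] T [ 1.12  1.03 -0.02] op 31.1 ff 3.4
r 0.112 th 0.9635 Ft -7.5 Fr -2.74
[[ 0.0148 -0.0081  0.1031]
 [ 0.015  -0.0077  0.1031]]
```

Force is flat at 7.5 N while moving 1.1 mm, so this is friction and not a stop. Continuing.

>>> step_arm(
  series=[
    [[0.0148,-0.008,0,0,0,0.11,31],[0.0148,-0.008,0,0,0,0.11,31],[0,0,0,0,0,0,31]],
  ],
)

```text
t: 13.75
tool_pos: [0.5194, 0.0158, 0.1499]
tool_rot: [0.0, 0.85, 0.527, -0.0]
ft_force: [-2.0, 2.2, 0.4]
opening: 0.354
finger_force: 1.4
```

```bash
python3 -c "
from h import *
pst(4)"
```

```text
t 13.75 p [0.5194 0.0158 0.1499] yaw_y -26.4 zt [ 0. -0. -1.] F [-2.    2.22  0.37] T [ 0.58  0.36 -0.09] op 31.1 ff 1.4
r 0.1123 th 0.9905 Ft -2.79 Fr -1.06
[[ 0.015  -0.0077  0.1031]
 [ 0.0152 -0.0073  0.1031]]
```

>>> step_arm(
  series=[
    [[0.015,-0.0077,0,0,0,0.11,31],[0.015,-0.0077,0,0,0,0.11,31],[0,0,0,0,0,0,31]],
  ],
)

```text
t: 14.12
tool_pos: [0.5215, 0.0146, 0.1499]
tool_rot: [0.0, 0.845, 0.535, 0.0]
ft_force: [-1.5, 1.5, 0.2]
opening: 0.355
finger_force: 1.0
```

```bash
python3 -c "
from h import *
pst(4)"
```

```text
t 14.12 p [0.5215 0.0146 0.1499] yaw_y -25.3 zt [ 0.001 -0.    -1.   ] F [-1.45  1.53  0.16] T [ 0.39  0.24 -0.04] op 31.2 ff 1.0
r 0.1124 th 1.0116 Ft -1.98 Fr -0.74
[[ 0.0152 -0.0074  0.1031]
 [ 0.0154 -0.007   0.1031]]
```

>>> step_arm(
  series=[
    [[0.0152,-0.0074,0,0,0,0.11,31],[0.0152,-0.0074,0,0,0,0.11,31],[0,0,0,0,0,0,31]],
  ],
)

```text
t: 14.5
tool_pos: [0.523, 0.0139, 0.1498]
tool_rot: [0.0, 0.84, 0.543, -0.0]
ft_force: [-2.5, 2.2, -0.3]
opening: 0.355
finger_force: 1.6
```

```bash
python3 -c "
from h import *
pst(4)"
```

```text
t 14.5 p [0.523  0.0139 0.1498] yaw_y -24.2 zt [-0. -0. -1.] F [-2.53  2.21 -0.29] T [ 0.44  0.59 -0.02] op 31.1 ff 1.6
r 0.1123 th 1.0261 Ft -3.23 Fr -0.92
[[ 0.0153 -0.0071  0.1031]
 [ 0.0155 -0.0067  0.1031]]
```

>>> step_arm(
  series=[
    [[0.0153,-0.0071,0,0,0,0.11,31],[0.0153,-0.0071,0,0,0,0.11,31],[0,0,0,0,0,0,31]],
  ],
)

```text
t: 14.88
tool_pos: [0.5251, 0.0129, 0.1499]
tool_rot: [0.0, 0.834, 0.551, 0.0]
ft_force: [-1.8, 1.6, -1.6]
opening: 0.352
finger_force: 0.9
```

```bash
python3 -c "
from h import *
pst(4)"
```

```text
t 14.88 p [0.5251 0.0129 0.1499] yaw_y -23.1 zt [ 0.001 -0.    -1.   ] F [-1.76  1.59 -1.56] T [ 0.3   0.27 -0.  ] op 30.9 ff 0.9
r 0.1124 th 1.0474 Ft -2.25 Fr -0.74
[[ 0.0154 -0.0068  0.1031]
 [ 0.0156 -0.0064  0.1031]]
```

>>> step_arm(
  series=[
    [[0.0154,-0.0068,0,0,0,0.11,31],[0,0,0,0,0,0,31]],
  ],
)

```text
t: 15.12
tool_pos: [0.5256, 0.0128, 0.1498]
tool_rot: [-0.0, 0.832, 0.555, -0.0]
ft_force: [-2.8, 1.7, 0.4]
opening: 0.355
finger_force: 2.0
```

```bash
python3 -c "
from h import *
pst(4)"
```

```text
t 15.12 p [0.5256 0.0128 0.1498] yaw_y -22.5 zt [-0. -0. -1.] F [-2.81  1.75  0.39] T [0.46 0.7  0.02] op 31.2 ff 2.0
r 0.1123 th 1.0514 Ft -3.28 Fr -0.46
[[ 0.0155 -0.0068  0.1031]
 [ 0.0156 -0.0063  0.1031]]
```

>>> step_arm(
  series=[
    [[0.0155,-0.0068,0,0,0,0.11,31],[0.0155,-0.0066,0,0,0,0.11,31],[0,0,0,0,0,0,31]],
  ],
)

```text
t: 15.5
tool_pos: [0.5284, 0.0115, 0.1502]
tool_rot: [0.001, 0.826, 0.563, 0.001]
ft_force: [-0.6, -0.5, 0.3]
opening: 0.353
finger_force: 0.0
```

```bash
python3 -c "
from h import *
pst(4)"
```

```text
t 15.5 p [0.5284 0.0115 0.1502] yaw_y -21.5 zt [ 0.002 -0.    -1.   ] F [-0.6  -0.55  0.25] T [-0.04 -0.06  0.05] op 31.0 ff 0.0
r 0.1123 th 1.0792 Ft -0.35 Fr 0.74
[[ 0.0156 -0.0063  0.1031]
 [ 0.0158 -0.0059  0.1031]]
```

>>> step_arm(
  series=[
    [[0.0156,-0.0063,0,0,0,0.11,31],[0,0,0,0,0,0,31]],
  ],
)

```text
t: 15.75
tool_pos: [0.5288, 0.0115, 0.15]
tool_rot: [0.0, 0.824, 0.567, 0.0]
ft_force: [-0.0, 0.5, -0.2]
opening: 0.352
finger_force: 0.0
```

```bash
python3 -c "
from h import *
pst(4)"
```

```text
t 15.75 p [0.5288 0.0115 0.15  ] yaw_y -20.9 zt [ 0. -0. -1.] F [-0.02  0.52 -0.16] T [-0.05 -0.05  0.02] op 30.9 ff 0.0
r 0.1123 th 1.0822 Ft -0.21 Fr -0.48
[[ 0.0157 -0.0063  0.1031]
 [ 0.0158 -0.0059  0.1031]]
```

>>> step_arm(
  series=[
    [[0.0157,-0.0063,0,0,0,0.11,31],[0,0,0,0,0,0,31]],
  ],
)

```text
t: 16.0
tool_pos: [0.5296, 0.0112, 0.1499]
tool_rot: [0.0, 0.821, 0.571, 0.0]
ft_force: [0.7, -0.2, -0.2]
opening: 0.355
finger_force: 0.0
```

```bash
python3 -c "
from h import *
pst(4)"
```

```text
t 16.0 p [0.5296 0.0112 0.1499] yaw_y -20.3 zt [ 0. -0. -1.] F [ 0.69 -0.22 -0.2 ] T [-0.03 -0.03 -0.01] op 31.2 ff 0.0
r 0.1122 th 1.0897 Ft 0.72 Fr -0.05
[[ 0.0157 -0.0062  0.1031]
 [ 0.0159 -0.0057  0.1031]]
```

No contact any more: the knob has run ahead by itself, probably into the hole. I'll open, lift straight off and look.

>>> step_arm(
  series=[
    [[0,0,0,0,0,0,50],[0,0,0,0,0,0,50],[0,0,0,0,0,0,50],[0,0,0.4,0,0,0,50],[0,0,0.8,0,0,0,50],[0,0,0.9,0,0,0,50],[-0.3,-0.9,0.2,0,0,0,50],[-0.4,-0.9,0,0,0,0,50],[-0.4,-0.9,0,0,0,0,50],[0,-0.9,0,0,0,0,50],[0,0,0,0,0,0,50]],
  ],
)

```text
t: 17.38
tool_pos: [0.4624, -0.2094, 0.2876]
tool_rot: [0.0, 0.823, 0.568, -0.001]
ft_force: [0.7, -0.3, 0.6]
opening: 0.565
finger_force: 0.0
```

```bash
python3 - <<'E'
from h import *
np.set_printoptions(precision=4,suppress=True)
st()
a=camera("scene");b=camera("top")
A=np.hstack([cv2.resize(a[200:260,325:385],(400,400),interpolation=0),cv2.resize(b[225:285,345:405],(400,400),interpolation=0)])[:,:,::-1].copy()
s=400/60
def ov(c,off,dx,th,lift,col):
    f=np.radians(185.9)+th
    for z in(.0605+lift,.0855+lift):
        pts=[(np.array(proj(c,np.array([*(C+.112*np.array([np.cos(f),np.sin(f)])),z])+.014*np.array([np.cos(t),np.sin(t),0]))-off+.5)*s+[dx,0] for t in np.linspace(0,6.28,40)]
        cv2.polylines(A,[np.int32(pts)],True,col,1)
for l,col in((0,(0,255,0)),(.011,(0,0,255))):
    ov("scene",np.array([325,200]),0,1.085,l,col);ov("top",np.array([345,225]),400,1.085,l,col)
cv2.imwrite("pics/k5.png",A)
E
```

```text
File "<stdin>", line 10
    pts=[(np.array(proj(c,np.array([*(C+.112*np.array([np.cos(f),np.sin(f)])),z])+.014*np.array([np.cos(t),np.sin(t),0]))-off+.5)*s+[dx,0] for t in np.linspace(0,6.28,40)]
                                                                                                                                                                          ^
SyntaxError: closing parenthesis ']' does not match opening parenthesis '('
```

```bash
python3 - <<'E'
from h import *
np.set_printoptions(precision=4,suppress=True)
st()
a=camera("scene");b=camera("top")
cv2.imwrite("pics/s5f.png",a[:,:,::-1]);cv2.imwrite("pics/t5f.png",b[:,:,::-1])
A=np.hstack([cv2.resize(a[200:260,325:385],(400,400),interpolation=0),cv2.resize(b[225:285,345:405],(400,400),interpolation=0)])[:,:,::-1].copy()
s=400/60
def ov(c,off,dx,th,lift,col):
    f=np.radians(185.9)+th; k=C+.112*np.array([np.cos(f),np.sin(f)])
    for z in(.0605+lift,.0855+lift):
        pts=[(proj(c,np.array([k[0]+.014*np.cos(t),k[1]+.014*np.sin(t),z]))-off+.5)*s+[dx,0] for t in np.linspace(0,6.28,40)]
        cv2.polylines(A,[np.int32(pts)],True,col,1)
for l,col in((0,(0,255,0)),(.011,(0,0,255))):
    ov("scene",np.array([325,200]),0,1.085,l,col);ov("top",np.array([345,225]),400,1.085,l,col)
cv2.imwrite("pics/k5.png",A)
E
```

```text
t 17.38 p [ 0.4624 -0.2094  0.2876] yaw_y -20.8 zt [-0.    -0.001 -1.   ] F [ 0.68 -0.3   0.58] T [-0.03 -0.09  0.05] op 49.6 ff 0.0
```

View pics/k5.png

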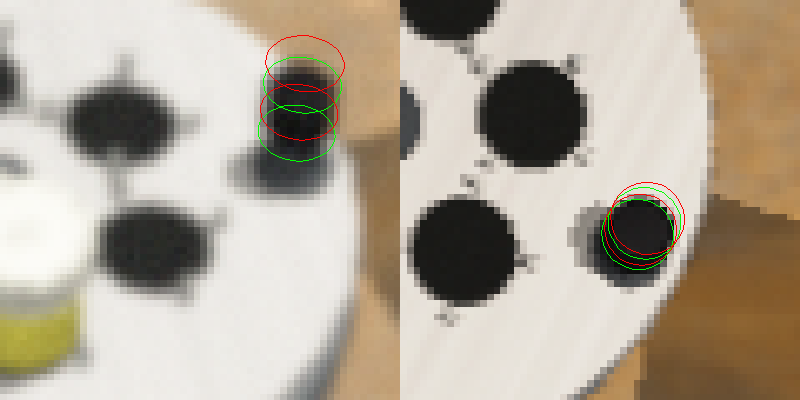

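The knob sits flush on its bushing (scene crop 300,105; top crop 640,235), matching the green "home" outline and not the raised red one. A last check on the pots.

```bash
python3 -c "
from h import *
a=cv2.imread('pics/s5f.png')[170:290,255:395];b=cv2.imread('pics/t5f.png')[185:305,270:410]
cv2.imwrite('pics/p6.png',np.hstack([cv2.resize(a,(400,343)),cv2.resize(b,(400,343))]))"
```

```text
(no output)
```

View pics/p6.png

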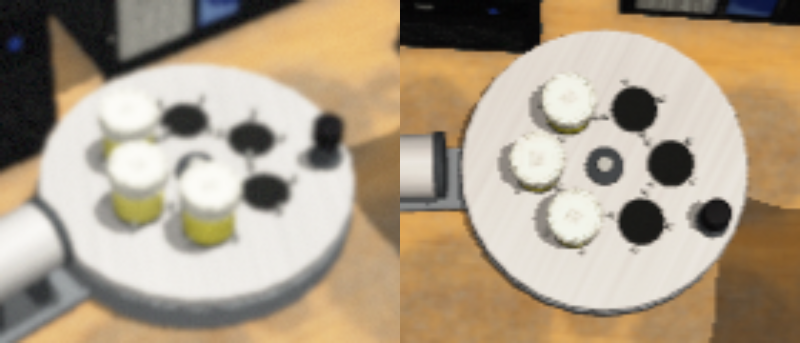

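The three pots stand upright in their nests, with the middle one (top crop 537,162) in front of the detector. The knob is home at (713,217), and the arm is clear.

```bash
python3 -c "
from cell import *
print(sign_off())"
```

```text
the job is handed in; nothing more can be done
None
```

The job is handed in: in the last pictures the plunger sits home in the next hole at about 1.09 rad, pot_next faces the detector, all three pots stand in their nests, and the arm is clear of everything.

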